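# Load a slide carrier under the scanner's spring flap

## Robot

A 6-joint arm with a two-finger parallel gripper is mounted at the origin on the work surface. World frame = base frame: x ahead of the robot, y to its left, z up, the work surface at z = 0. Lengths are in m, angles in rad, forces in N, time in s.
With the tool pointing down it reaches from about 0.325 to 0.9 m from the base axis. Payload 6.1 kg.
Tool frame: the origin (TCP) lies at the very end of the fingers, on their centre line; the grasp point (between the pads) lies 19 mm behind it; z points along the fingers, y is the line along which they close (so a half turn about z gives the same grasp; the last joint's range is limited). The gripper opens to 87 mm and grips with 3 to 60 N. Pads are 19 mm wide; open, the fingers measure 117 mm over their backs; the gripper's body (75 mm by 190 mm) begins 51 mm behind the grasp point.
Start: joints at [1.025, 0.22, 1.526, -0, 1.395, -0.126], TCP at [0.255, 0.571, 0.223] pointing down, gripper open.
Joint ranges: [-2.98, 2.98], [-0.91, 2.08], [0.09, 2.57], [-1.24, 4.39], [0.2, 2.65], [-2.68, 2.68]. Speed limits (rad/s): [2.57, 2.57, 3.01, 3.14, 3.14, 3.14].

## Interface

Orientations are given as a unit quaternion [w, x, y, z].
In Python, from cell import arm, eyes gives the robot as it stands. The module is installed in compiled form; this text tells all that it offers.
- The arm moves only by the tool apply_moves, never from a script. Its argument "steps" is a list that holds one entry, the list of rows, each a list of 7 numbers: the gripper command: -1 is shut, 1 is fully open, values between are in proportion, then the shift along the tool's x, y, z in cm, then the turn, a rotation vector about the tool's x, y, z in degrees. A call has 1 to 8 rows; each row is the pose to reach, as a shift and turn from the pose commanded when the call began, along the tool's axes at that moment; what a row does not reach only later rows make up. A row lasts 1/10 s, in which the tool goes at most 50 mm and 8.59 degrees, less where a joint would pass 70% of its speed; a pose out of reach is approached as far as the arm can. A call with a gripper value outside its range is refused whole. The fingers move at their own pace and stop on an object; "squeeze" is the grip in N (left out, the last holds). Time passes only in rows, so rows that repeat a pose let the fingers close. It gives the time, the measured TCP pose, the force, the opening and the grip force at its end, in the units of the state.
- arm.get_state(): the state, without advancing time (a new reading comes with each control period).
- eyes.read_camera(name): name is "scene" or "top" or "wrist"; returns a dict with "image" (480x640x3 uint8, red, green, blue), "z_map" (480x640 float32, m along the optical axis (not along the pixel's ray), 0 where there is no reading), "fx", "fy", "cx", "cy" (pixels), "rvec" (rotation vector, rad) and "tvec" (3), from world to camera coordinates, as OpenCV has them. Camera axes: x right, y down, z forward; pixel columns grow to the right and rows downward; lengths in m; the calibration is good to about 2 mm. A picture is of the moment at which its call begins.
- arm.finish_job(): hands the job in; it is judged then, once.
The state is a dict: "clock": time; "joint_positions": joint angles; "qvel": joint speeds; "joint_efforts": joint torques, N m; "tcp_pos": TCP position; "tool_rot": TCP orientation; "force": force on the tool from outside, world axes, zero at the start; "ft_torque": the same for the moment, N m; "opening": finger opening in m; "grip_force": force on a finger pad.
Only numpy, scipy, OpenCV 4.12 (cv2) and the standard library are available. Lean on these libraries where they do the work, as an engineer would, in place of code of your own. Each camera call takes 0.05 s, during which the arm holds its last target. There are 200 camera calls.

## Task

Press down the long black plate beside the slide scanner's lane with one fingertip so that the spring flap swings up, and while it is held open push the grey slide carrier along the lane with the other fingertip until it is fully home against the white end stop. Then back off and let the flap come down on top of the carrier. Only push the carrier, never pick it up, and leave the bottles and the mouse alone.

Things in the scene. Friction and masses are not known exactly. Their poses are not given: they have to be found in the camera images.
- loader: Slide scanner's loading stage, fixed. Origin on the table under the lane's centreline; x along the lane in the pushing direction, y to its left, z up (mm below in this frame). The lane is an aluminium strip, x -160 to 82, floor 16 above the table, a low dark rail each side (inner faces y +-17.5, tops at z 24). At x 82 a white housing, 46 high, 75 long, 150 wide, ends it.
- end_stop (a point): Point on the white housing's upright face across the lane's end (loader x 82, y 0, z 30 mm): the carrier is home when its front meets this face.
- hinge (a point): Middle of the flap's hinge axis, which runs along the lane (loader y 24, z 42 mm), between two dark posts 42 mm high (x -2 to 8 and 70 to 82 mm; y 20 to 36). The steel flap reaches 36 mm from it over the lane, x 8 to 70 mm; the black press plate is on its other side.
- carrier: Grey slide carrier, a flat block 80 mm long (x), 32 wide (y), 24 high, about 80 g, glass slide and paper label on top; loose in the lane, its length along it, in front of the flap at the start. Origin: centre of underside. When home its origin is at loader x 42 mm, its rear end at x 2 mm, before the flap's front edge (x 8), so the pushing finger need not go under the flap.
- flap (a joint): Flap angle, rad. 0: closed, the flap slopes 25 degrees down across the lane and blocks the carrier; 0.44: level, resting on the carrier; above 0.65 the carrier passes freely; 1.25: upper stop. A spring always closes it; about 7 N on the press plate holds it at 1.1. Flap and press plate are one rigid rocker.
- press_plate (a point): Middle of the black press plate's top, moving with the flap. Plate: loader x -160 to 70 mm, 16 to 44 mm out (+y) from the hinge axis, 4 thick; closed, it rises outwards at 30 degrees, this point at y 49, z 59 mm. Pressed down anywhere along it, it opens the flap: a fingertip 25 mm above the table at y 50 to 63 holds about 1.1 rad and may slide along it. Below it is bare table.
- dropper: Bystander: small amber dropper bottle, 26 mm across, 62 mm high, standing on the table to the right of the lane; origin at the centre of its base.
- reagent: Bystander: white reagent bottle, 44 mm across, 85 mm high, to the right of the lane; origin at the centre of its base.
- mouse: Bystander: black computer mouse, 100 x 58 mm, 31 mm high, to the left of the press plate; origin at the centre of its underside.
Not all that is in view belongs to the job. Leave any red look-alike of the carrier alone.

How it is judged:
By the outcome, as a careful person would: the job done as asked, in the order asked, and still so for the second after the job is handed in, with the robot touching nothing.
It also fails if it takes over 45 s, if anything falls off the work surface, if the arm or the gripper's body presses on something with over 40 N, if the wrist force passes 120 N, or if a joint passes its speed limit or range.

## Working session

There is one attempt and no reset: what is moved stays moved. The work goes in short steps, Python scripts to look and compute and a tool call to move; the robot and the scene stay as the last step left them, time stands still between calls to the robot, and variables do not carry over. Pictures are saved under pics/ and viewed, at most 10 in all, crops included, and the job is handed in when it is done.

Besides the shell and the picture viewer there is one more tool, called in YAML: its name, and indented under it one key for each argument. apply_moves: Moves the arm, as the interface text tells. Its arguments: {"type":"object","properties":{"steps":{"type":"array","items":{"type":"array","items":{"type":"array","items":{"type":"number"}}}},"squeeze":{"type":"number"}},"required":["steps"]}

```bash
mkdir -p pics
cat > h.py <<'E'
import numpy as np, cv2
from cell import arm, eyes
def snap(n):
    d=eyes.read_camera(n); R=cv2.Rodrigues(np.array(d['rvec'],float))[0]; t=np.array(d['tvec'],float).ravel()
    d['R'],d['t']=R,t; return d
def pts(d):
    z=d['z_map']; v,u=np.mgrid[:480,:640]
    c=np.stack([(u-d['cx'])/d['fx']*z,(v-d['cy'])/d['fy']*z,z],-1)
    return (c-d['t'])@d['R']
def ray(d,u,v,h):
    r=d['R'].T@np.array([(u-d['cx'])/d['fx'],(v-d['cy'])/d['fy'],1]); o=-d['R'].T@d['t']
    return o+r*(h-o[2])/r[2]
E
python3 - <<'E'
from h import *
s=arm.get_state(); print(s['clock'],s['tcp_pos'],s['tool_rot'],s['opening'],s['force'])
for n in ['top','scene']:
    d=snap(n); cv2.imwrite(f'pics/{n}0.png',d['image'][:,:,::-1]); np.savez(f'{n}0.npz',**d)
    print(n,-d['R'].T@d['t'],d['R'][2])
E
```

```text
0.0 [0.25441904 0.57019541 0.22143187] [-3.13306672e-04  2.08350366e-01  9.78053785e-01 -9.06411713e-04] 0.08702949681749804 [-0.4411844   0.2849689  -1.10303043]
top [0.51449962 0.03736503 1.08206852] [ 9.29596037e-02 -1.57776293e-04 -9.95669869e-01]
scene [ 0.91110878 -0.38924192  0.53186224] [-0.42138375  0.61891899 -0.66285369]
```

View pics/top0.png

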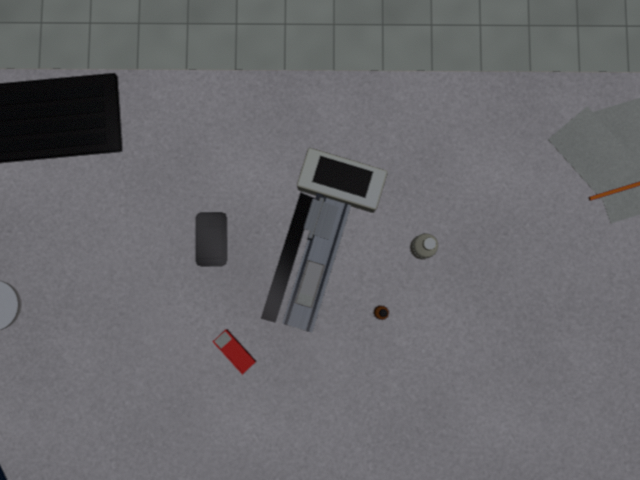

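View pics/scene0.png

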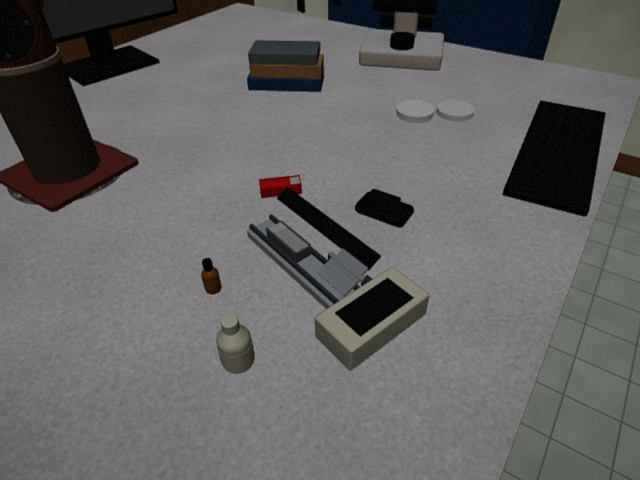

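The top view shows the housing at (342,180), press plate from (305,197) to (269,320), lane down to (300,328) and the grey carrier near (310,283). The mouse is at (211,239), dropper at (381,312), reagent at (425,246). There are two carrier-like blocks: the grey one in the lane (310,283) and the red look-alike (235,352). The grey one in the lane fits the description.

Run:
```python
from h import *
d=dict(np.load('top0.npz')); P=pts(d); im=d['image']; print(d['fx'])
Z=P[...,2]; 
sub=np.zeros(Z.shape,bool); sub[130:340,255:400]=True
m=(sub&(Z>.036)&(Z<.056)).astype(np.uint8); m[218:]=0
m=cv2.morphologyEx(m,cv2.MORPH_OPEN,np.ones((9,9)))
n,l,st,_=cv2.connectedComponentsWithStats(m); k=1+st[1:,4].argmax()
p=P[l==k][:,:2].astype(np.float32)*1000; print('z',np.median(Z[l==k]))
# rectangle via pixel contour cast at z=.046
c=cv2.findContours((l==k).astype(np.uint8),0,1)[0][0][:,0]
q=np.array([ray(d,u,v,.046)[:2]*1000 for u,v in c],np.float32)
r=cv2.minAreaRect(q); print(r); B=cv2.boxPoints(r); print(B)
# front edge = long side nearest to base(x small)
e=[(B[i],B[(i+1)%4]) for i in range(4)]; e=[a for a in e if np.hypot(*(a[0]-a[1]))>120]
f=min(e,key=lambda a:(a[0]+a[1])[0]); mid=(f[0]+f[1])/2
oth=max(e,key=lambda a:(a[0]+a[1])[0]); ax=(oth[0]+oth[1])/2-mid; ax/=np.hypot(*ax)
print('mid',mid,'ax',ax,np.degrees(np.arctan2(ax[1],ax[0])))
O=mid-82*ax; print('origin',O)
# to loader frame, profile check
yv=np.array([-ax[1],ax[0]]); L=np.stack([(P[...,:2]*1000-O)@ax,(P[...,:2]*1000-O)@yv],-1)
for nm,cond in [('carrier',(Z>.034)&(Z<.048)&(abs(L[...,1])<22)&(L[...,0]<5)&(L[...,0]>-165)),('plate',(L[...,1]>30)&(L[...,1]<75)&(Z>.035)&(L[...,0]<68)&(L[...,0]>-180)),('lane',(abs(L[...,1])<26)&(Z>.010)&(L[...,0]<0)&(L[...,0]>-190))]:
    w=L[cond&sub]; print(nm,len(w),np.percentile(w,[1,50,99],axis=0).round(1).tolist(),np.median(Z[cond&sub]))
bg=cv2.resize(im[140:340,240:400][:,:,::-1],None,fx=3.7,fy=2.95*1.0) if 0 else cv2.resize(im[190:340,245:375][:,:,::-1],None,fx=4,fy=4,interpolation=cv2.INTER_CUBIC)
cv2.imwrite('pics/crop.png',cv2.convertScaleAbs(bg,alpha=1.6))
```

```text
587.8633171141537
z 0.04683322488785591
((727.8618774414062, -10.145393371582031), (149.3762664794922, 75.98775482177734), 73.15894317626953)
[[669.859    -70.62281 ]
 [742.58777  -92.63781 ]
 [785.86475   50.332024]
 [713.136     72.34702 ]]
mid [691.4975      0.8621063] ax [ 0.9571121  -0.28971788] -16.841068
origin [613.0143    24.618973]
carrier 808 [[-115.1, -15.8], [-76.0, -0.1], [-36.6, 15.7]] 0.038594340229389255
plate 2108 [[-155.8, 31.2], [-39.9, 49.1], [65.9, 62.7]] 0.05901571159831448
lane 2632 [[-156.2, -25.5], [-83.9, -1.5], [-1.7, 25.5]] 0.023439812788381247
```

View pics/crop.png

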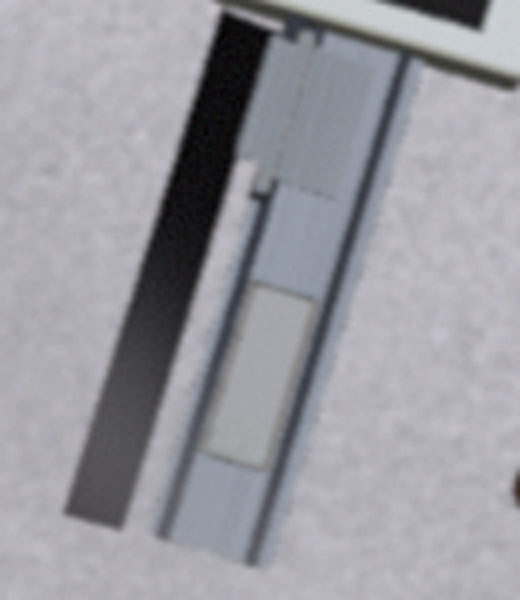

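apply_moves:
  steps:
    - [[0.03,-4.1,-3.4,0,0,0,-2],[0.03,-8.2,-6.8,0,0,0,-4],[0.03,-12.3,-10.2,0,0,0,-5],[0.03,-16.4,-13.6,0,0,0,-7.1],[0.03,-20.5,-17,0,0,0,-7.1],[0.03,-24.6,-20.4,0,0,0,-7.1],[0.03,-28.7,-23.8,0,0,0,-7.1],[0.03,-32.8,-27.2,0,0,0,-7.1]]

```text
clock: 0.9
tcp_pos: [0.4321, 0.2101, 0.2224]
tool_rot: [0.0, 0.147, 0.989, 0.0]
force: [0.9, 0.5, 0.0]
opening: 0.0452
grip_force: 0.0
```

```bash
cat >> h.py <<'E'
from scipy.spatial.transform import Rotation as Ro
O=np.array([613.0,24.6]); AX=np.array([.9571,-.2897]); YV=np.array([.2897,.9571])
def go(lx,ly,z):
    s=arm.get_state(); w,x,y,q=s['tool_rot']; R=Ro.from_quat([x,y,q,w]).as_matrix()
    p=np.array(s['tcp_pos'])*1000
    print('t',s['clock'],'loader',((p[:2]-O)@AX).round(1),((p[:2]-O)@YV).round(1),p[2].round(1),'open',s['opening'],'F',np.round(s['force'],1))
    t=np.append(O+lx*AX+ly*YV,z)
    Rt=np.column_stack([np.append(-AX,0),np.append(YV,0),[0,0,-1]])
    print('shift cm',(R.T@(t-p)/10).round(2),'turn',np.degrees(Ro.from_matrix(R.T@Rt).as_rotvec()).round(2))
E
python3 -c "
from h import *
go(-136,27.5,140)"
```

```text
t 0.9 loader -226.9 125.2 222.4 open 0.045231055822106916 F [0.9 0.5 0. ]
shift cm [-9.11 -9.75  8.24] turn [ 0.   0.  -0.1]
```

apply_moves:
  steps:
    - [[0.03,-2.5,-2.7,1,0,0,0],[0.03,-5,-5.4,3,0,0,0],[0.03,-7.5,-8,5,0,0,0],[0.03,-9.1,-9.8,7,0,0,0],[0.03,-9.1,-9.8,8.2,0,0,0],[0.03,-9.1,-9.8,8.2,0,0,0],[0.03,-9.1,-9.8,8.2,0,0,0]]

```text
clock: 1.6
tcp_pos: [0.4898, 0.0927, 0.1406]
tool_rot: [-0.0, 0.147, 0.989, 0.0]
force: [-0.2, 0.3, 0.8]
opening: 0.045
grip_force: 0.0
```

```bash
python3 -c "
from h import *
go(-136,27.5,75)
d=snap('wrist'); cv2.imwrite('pics/wrist1.png',d['image'][:,:,::-1])
P=pts(d);np.savez('wrist1.npz',**d)"
```

```text
t 1.6 loader -137.6 29.5 140.6 open 0.04499087802409965 F [-0.2  0.3  0.8]
shift cm [-0.17 -0.2   6.56] turn [ 0.01 -0.05 -0.08]
```

View pics/wrist1.png

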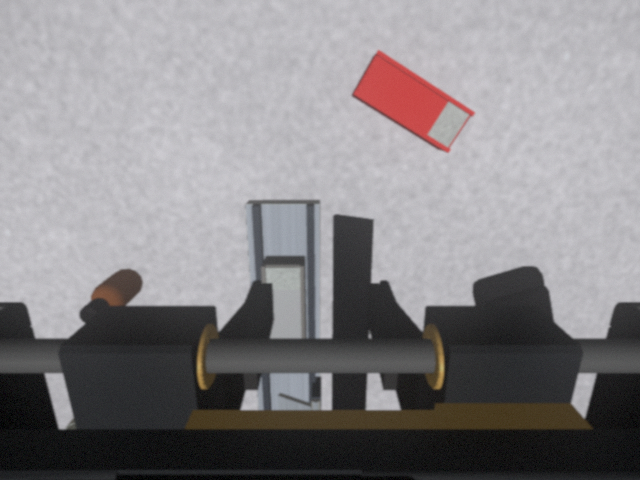

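The wrist view shows the carrier's rear edge at (284,262), the lane's rear end at (284,202) and the plate's end at (353,217). I'll check these against the loader frame as I descend.

```bash
python3 -c "
from h import *
d=dict(np.load('wrist1.npz'))
for n,u,v,h in [('laneL',248,202,.02),('laneR',320,202,.02),('carL',263,262,.040),('carR',304,262,.040),('plate in',334,216,.054),('plate out',373,219,.066)]:
    p=ray(d,u,v,h)[:2]*1000-O; print(n,(p@AX).round(1),(p@YV).round(1))"
```

```text
laneL -158.8 -24.8
laneR -158.7 29.7
carL -118.0 -12.5
carR -117.9 17.8
plate in -156.7 39.1
plate out -157.8 63.7
```

apply_moves:
  steps:
    - [[0.03,0,-0.2,2,0,0,0],[0.03,0,-0.2,4,0,0,0],[0.03,0,-0.2,6,0,0,0],[0.03,0,-0.2,6.5,0,0,0],[0.03,0,-0.2,6.5,0,0,0]]

```text
clock: 2.15
tcp_pos: [0.4894, 0.0907, 0.0758]
tool_rot: [-0.0, 0.147, 0.989, -0.0]
force: [-0.0, -0.4, 0.1]
opening: 0.0453
grip_force: 0.0
```

```bash
python3 -c "
from h import *
go(-137,27.5,25)"
```

```text
t 2.15 loader -137.4 27.4 75.8 open 0.04531232557182884 F [-0.  -0.4  0.1]
shift cm [-0.04  0.01  5.08] turn [-0.   -0.02 -0.04]
```

apply_moves:
  steps:
    - [[0.03,0,0.1,1,0,0,0],[0.03,0,0.1,2,0,0,0],[0.03,0,0.1,3,0,0,0],[0.03,0,0.1,4,0,0,0],[0.03,0,0.1,4.7,0,0,0],[0.03,0,0.1,5.1,0,0,0],[0.03,0,0.1,5.1,0,0,0]]

```text
clock: 2.85
tcp_pos: [0.4919, 0.091, 0.0255]
tool_rot: [0.002, 0.148, 0.989, 0.0]
force: [-0.2, 1.4, 6.1]
opening: 0.0448
grip_force: 3.0
```

```bash
python3 -c "
from h import *
go(-8,28,25)
d=snap('scene'); im=d['image'][150:350,220:460][:,:,::-1]
cv2.imwrite('pics/scene2.png',cv2.convertScaleAbs(cv2.resize(im,None,fx=3,fy=3,interpolation=2),alpha=1.5))"
```

```text
t 2.85 loader -135.1 28.4 25.5 open 0.04481044057919275 F [-0.2  1.4  6.1]
shift cm [-12.71  -0.02   0.09] turn [ 0.08  0.2  -0.13]
```

View pics/scene2.png

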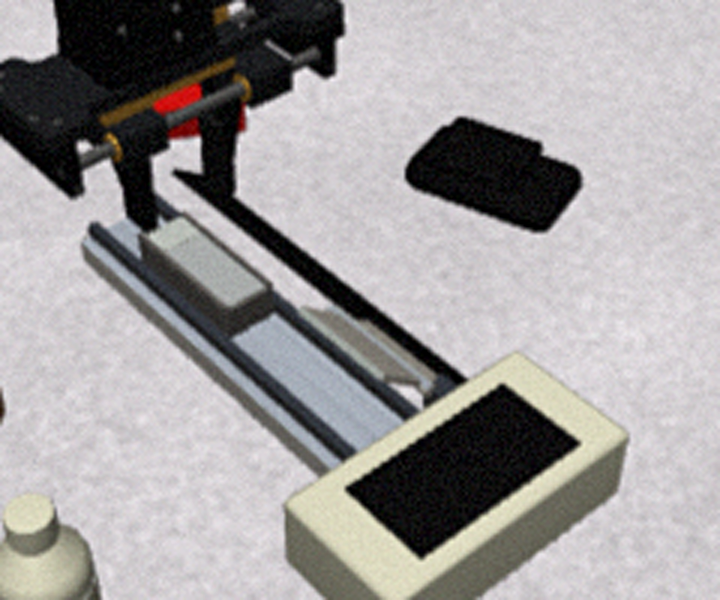

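The crop shows the flap raised (370,350), the right finger holding the plate at (220,190) and the left finger in the lane behind the carrier at (140,215). Now I push.

apply_moves:
  steps:
    - [[0.03,-0.5,0,0,0,0,0],[0.03,-1,0,0,0,0,0],[0.03,-1.7,0,0,0,0,0],[0.03,-2.5,0,0,0,0,0],[0.03,-3.3,0,0,0,0,0],[0.03,-4.1,0,0,0,0,0],[0.03,-4.9,0,0,0,0,0],[0.03,-5.5,0,0,0,0,0]]

```text
clock: 3.7
tcp_pos: [0.5424, 0.0761, 0.0246]
tool_rot: [-0.001, 0.147, 0.989, 0.001]
force: [-3.3, 4.7, 5.5]
opening: 0.0451
grip_force: 3.7
```

```bash
python3 -c "
from h import *
go(-8,28,25)"
```

```text
t 3.7 loader -82.5 28.8 24.6 open 0.04508386451749761 F [-3.3  4.7  5.5]
shift cm [-7.45 -0.06 -0.06] turn [ 0.09 -0.11 -0.11]
```

apply_moves:
  steps:
    - [[0.03,-0.7,0,0,0,0,0],[0.03,-1.5,0,0,0,0,0],[0.03,-2.3,0,0,0,0,0],[0.03,-3.1,0,0,0,0,0],[0.03,-3.9,0,0,0,0,0],[0.03,-4.7,0,0,0,0,0],[0.03,-5.5,0,0,0,0,0],[0.03,-6,0,0,0,0,0]]

```text
clock: 4.5
tcp_pos: [0.5999, 0.0586, 0.0246]
tool_rot: [-0.001, 0.147, 0.989, 0.001]
force: [-4.0, 5.0, 6.1]
opening: 0.0452
grip_force: 3.7
```

```bash
python3 -c "
from h import *
go(-8,28,25)
d=snap('scene'); im=d['image'][150:350,220:460][:,:,::-1]
cv2.imwrite('pics/scene3.png',cv2.convertScaleAbs(cv2.resize(im,None,fx=3,fy=3,interpolation=2),alpha=1.5))"
```

```text
t 4.5 loader -22.4 28.8 24.6 open 0.045233703545972045 F [-4.   5.   6.1]
shift cm [-1.44 -0.08 -0.04] turn [ 0.09 -0.1  -0.11]
```

View pics/scene3.png

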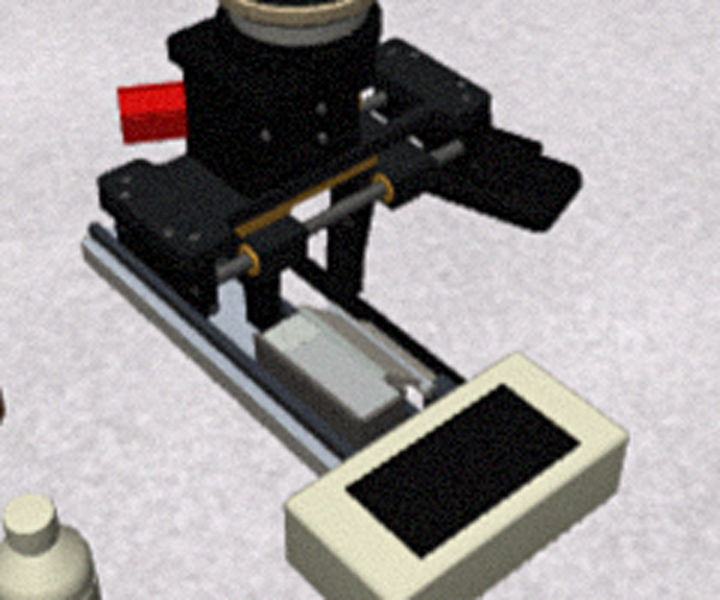

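The crop shows the carrier under the raised flap, roughly 15 mm short of the housing, with the finger behind it at (262,300). I'll creep the rest.

apply_moves:
  steps:
    - [[0.03,-0.3,0,0,0,0,0],[0.03,-0.6,0,0,0,0,0],[0.03,-0.8,0,0,0,0,0],[0.03,-1.0,0,0,0,0,0],[0.03,-1.2,0,0,0,0,0],[0.03,-1.3,0,0,0,0,0],[0.03,-1.4,0,0,0,0,0]]

```text
clock: 5.25
tcp_pos: [0.6127, 0.0548, 0.0246]
tool_rot: [-0.001, 0.147, 0.989, 0.001]
force: [-4.6, 4.9, 5.6]
opening: 0.0448
grip_force: 3.6
```

```bash
python3 -c "
from h import *
go(-8,28,25)"
```

```text
t 5.25 loader -9.0 28.8 24.6 open 0.04481717032949722 F [-4.6  4.9  5.6]
shift cm [-0.1  -0.08 -0.04] turn [ 0.09 -0.13 -0.1 ]
```

apply_moves:
  steps:
    - [[0.03,-0.1,0,0,0,0,0],[0.03,-0.2,0,0,0,0,0],[0.03,-0.25,0,0,0,0,0],[0.03,-0.25,0,0,0,0,0]]

```text
clock: 5.65
tcp_pos: [0.6152, 0.0541, 0.0246]
tool_rot: [-0.001, 0.147, 0.989, 0.001]
force: [-4.3, 4.6, 5.0]
opening: 0.0449
grip_force: 3.5
```

```bash
python3 -c "
from h import *
go(-8,28,25)"
```

```text
t 5.65 loader -6.4 28.8 24.6 open 0.04491924654530694 F [-4.3  4.6  5. ]
shift cm [ 0.16 -0.08 -0.04] turn [ 0.09 -0.12 -0.1 ]
```

apply_moves:
  steps:
    - [[0.03,-0.1,0,0,0,0,0],[0.03,-0.2,0,0,0,0,0],[0.03,-0.2,0,0,0,0,0]]

```text
clock: 5.95
tcp_pos: [0.6155, 0.054, 0.0245]
tool_rot: [-0.003, 0.147, 0.989, 0.001]
force: [-9.0, 7.7, 10.4]
opening: 0.0449
grip_force: 6.5
```

```bash
python3 -c "
from h import *
go(-8,28,25)
d=snap('scene'); im=d['image'][220:330,280:420][:,:,::-1]
cv2.imwrite('pics/scene4.png',cv2.convertScaleAbs(cv2.resize(im,None,fx=5,fy=5,interpolation=2),alpha=1.5))"
```

```text
t 5.95 loader -6.1 28.8 24.5 open 0.044863403736245595 F [-9.   7.7 10.4]
shift cm [ 0.19 -0.08 -0.05] turn [ 0.07 -0.33 -0.11]
```

View pics/scene4.png

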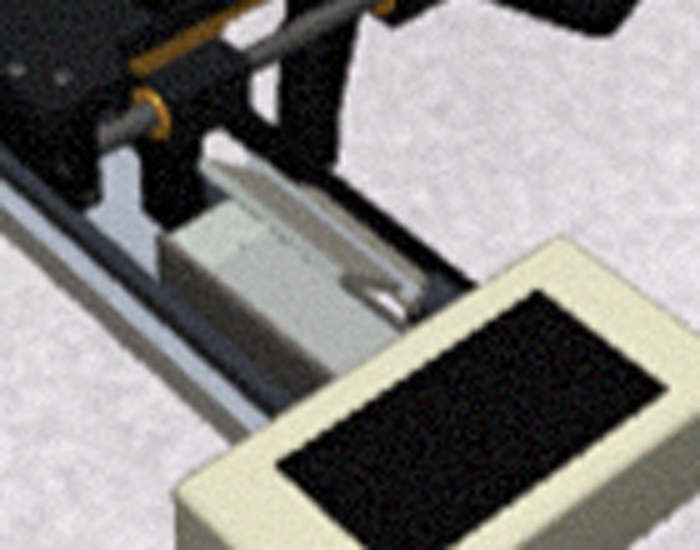

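The crop shows the carrier under the raised flap with its front at the housing. The force along the lane jumped while the motion stalled, so it is at the stop. One more small nudge to confirm, then I back off.

apply_moves:
  steps:
    - [[0.03,-0.1,0,0,0,0,0],[0.03,-0.1,0,0,0,0,0]]

```text
clock: 6.2
tcp_pos: [0.6156, 0.0539, 0.0244]
tool_rot: [-0.004, 0.147, 0.989, 0.001]
force: [-12.0, 6.7, 12.8]
opening: 0.0446
grip_force: 8.1
```

```bash
python3 -c "
from h import *
go(-20,28,25)"
```

```text
t 6.2 loader -6.0 28.8 24.4 open 0.04457175017540515 F [-12.    6.7  12.8]
shift cm [ 1.4  -0.08 -0.05] turn [ 0.05 -0.44 -0.11]
```

Stalled and the force is rising, so it is home. Back off 15 mm, then rise.

apply_moves:
  steps:
    - [[0.03,0.3,0,0,0,0,0],[0.03,0.8,0,0,0,0,0],[0.03,1.5,0,0,0,0,0],[0.03,1.7,0,0,0,0,0],[0.03,1.7,0,-0.7,0,0,0],[0.03,1.7,0,-1.4,0,0,0],[0.03,1.7,0,-2.1,0,0,0],[0.03,1.7,0,-2.8,0,0,0]]

```text
clock: 7.0
tcp_pos: [0.602, 0.0561, 0.0527]
tool_rot: [-0.0, 0.147, 0.989, -0.001]
force: [-0.1, 0.1, -0.3]
opening: 0.0446
grip_force: 0.0
```

apply_moves:
  steps:
    - [[0.03,0,0,-1.5,0,0,0],[0.03,0,0,-4,0,0,0],[0.03,0,0,-7,0,0,0],[0.03,2,0,-10,0,0,0],[0.03,6,0,-12,0,0,0],[0.03,10,0,-12,0,0,0],[0.03,14,0,-12,0,0,0],[0.03,14,0,-12,0,0,0]]

```text
clock: 7.8
tcp_pos: [0.4634, 0.0982, 0.1717]
tool_rot: [-0.002, 0.147, 0.989, -0.0]
force: [1.3, -0.4, -0.1]
opening: 0.0449
grip_force: 0.0
```

```bash
python3 -c "
from h import *
go(-150,28,150)
d=snap('top');P=pts(d);Z=P[...,2];q=P[...,:2]*1000-O;a=q@AX;b=q@YV
m=(Z>.034)&(Z<.044)&(abs(b)<14)&(a>-8)&(a<7);print('carrier rear strip',m.sum(),a[m].min() if m.any() else None)
for x in (-15,-9,-4,-1,2,4,6,8,11,40,76):
    k=(abs(a-x)<1.2)&(abs(b)<10);print(x,(Z[k]*1000).round(1).mean() if k.any() else None)
d=snap('scene'); im=d['image'][220:330,280:420][:,:,::-1]
cv2.imwrite('pics/scene5.png',cv2.convertScaleAbs(cv2.resize(im,None,fx=5,fy=5,interpolation=2),alpha=1.5))"
```

```text
t 7.8 loader -164.5 27.2 171.7 open 0.044873387322258984 F [ 1.3 -0.4 -0.1]
shift cm [-1.46  0.09  2.17] turn [-0.08 -0.24 -0.02]
carrier rear strip 29 3.4304911503185656
-15 16.250000000000004
-9 16.06153846153846
-4 16.27692307692308
-1 16.474999999999998
2 16.35
4 28.060000000000002
6 37.94285714285714
8 37.57142857142857
11 42.57058823529411
40 44.00625
76 38.16470588235294
```

View pics/scene5.png

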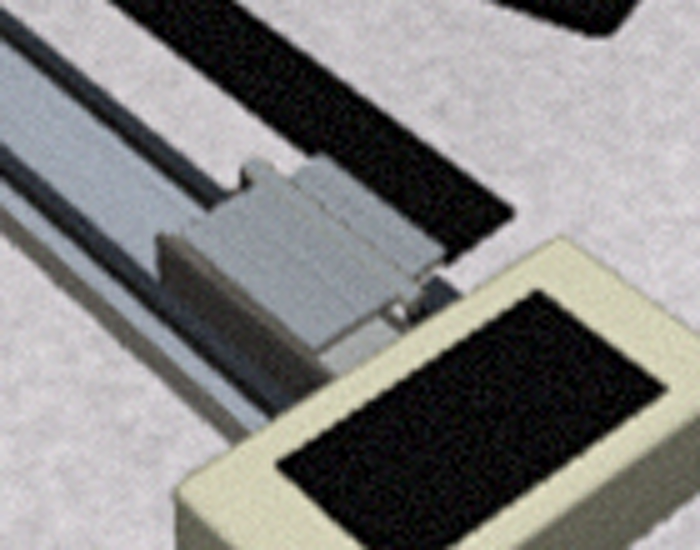

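The crop shows the flap level on the carrier (300,250), with the carrier's front at the housing (375,350). The arm is clear.

```bash
python3 -c "
from cell import arm
print(arm.finish_job())"
```

```text
the job is handed in; nothing more can be done
None
```

The job is handed in: the carrier is home against the white end stop, the flap lies level on top of it, the bottles, mouse and red block were not touched, and the arm had backed off clear by 7.8 s on the robot's clock.

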